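# Unlock the tea caddy: safety tab first, then the latch lever

## Task

Unlock the tea caddy on the ledge: slide the red safety tab sideways onto the green mark at the end of its track so that it no longer covers the tip of the black latch lever, and only then lift the lever until it stands upright. Do not force the lever against the tab. Leave the tab on the green mark, the lever standing, and all the tea things around it where they are.

Things in the scene. Friction and masses are not known exactly. Their poses are not given: they have to be found in the camera images.
- caddy: Locking tea caddy: steel box, light wooden lid, 204 x 154 mm, lid top 100 mm high. Heavy, does not shift; lid stays on. Origin: centre of its underside, z up. x runs along the lever, from the red tab (-x, nearest the robot) to the hinge (+x); y is the way the tab slides to free the lever. Two hinge cheeks, 22 x 10 mm, 32 mm above the lid, at x = 60, y = +-20 mm.
- safety_tab (a joint): Red tab sliding along the caddy's +y: 0 = locked (tongue centred over the lever's tip), 0.034 m = its stop, standing on the green mark. The lever is free past 0.021. Starts at 0 to 0.004. Friction 2 N; stays where left. An upright fin, 25 mm (x) by 18 mm (y), top 53 mm above the lid, 8 mm in front of the lever's tip, plus an 18 mm wide tongue 20 mm towards +x, 28 to 36 mm above the lid.
- tab_grip (a point): Point in the tab's upright fin, on its vertical centre line, 40 mm above the lid (140 mm above the table, 13 mm below the fin's top). At tab value 0 it lies at x = -75.5 mm, y = 0 in the caddy's frame; it moves with the tab. Both sides of the fin are free for fingers closing along the caddy's y.
- latch_lever (a joint): Black lever hinged about the caddy's y at its +x end: 0 = down, grows as the tip (-x end) rises, pi/2 = upright, stop at 1.65 rad. Friction hinge, 0.1 N m: stays where left, about 2 N at the grip. With the tab locked it lifts under 0.05 rad, then meets the tongue. Bar 24 mm wide, 12 mm thick, tip 115 mm from the axis; when down it spans 14 to 26 mm above the lid (gap below it).
- lever_grip (a point): Point on the lever's centre line (mid-thickness), 75 mm from the hinge axis and 40 mm from the tip, marked by a yellow stripe across its top; 20 mm above the lid when the lever is down. Its frame turns with the lever: x from tip to hinge.
- lever_hinge (a point): The lever's hinge axis, at its middle: x = 60 mm, y = 0, z = 120 mm in the caddy's frame. Does not move.
- teapot: Blue-glazed teapot with clipped-on lid, about 215 mm over spout and handle, 122 mm high; origin under its centre. Leave alone.
- teacup: White porcelain cup, 84 mm wide, 65 mm high; origin under its centre. Leave alone.
- jar: Small glass jar with wooden cap, 72 mm wide, 95 mm high; origin under its centre. Leave alone.
- infuser: Stainless steel basket infuser with two ears, 108 mm over the ears, 70 mm high; origin under its centre. Leave alone.
- timer: White round plastic timer with an orange dial, 80 mm wide, 52 mm high; origin under its centre. Leave alone.
- scoop: Bamboo tea scoop lying behind the caddy, 160 mm long, 34 mm wide, 14 mm high; x along it. Leave alone.

How it is judged:
By the outcome, as a careful person would: the job done as asked, in the order asked, and still so for the second after the job is handed in, with the robot touching nothing.
It also fails if it takes over 42 s, if anything falls off the work surface, if the arm or the gripper's body presses on something with over 40 N, if the wrist force passes 120 N, or if a joint passes its speed limit or range.

## Robot

A 6-joint arm with a two-finger parallel gripper is mounted at the origin on the work surface. World frame = base frame: x ahead of the robot, y to its left, z up, the work surface at z = 0. Lengths are in mm, angles in rad, forces in N, time in s.
With the tool pointing down it reaches from about 275 to 750 mm from the base axis. Payload 10.2 kg.
Tool frame: the origin (TCP) lies midway between the tips of the shut fingers; the grasp point (between the pads) lies 19 mm behind it; z points along the fingers, y is the line along which they close (so a half turn about z gives the same grasp; the last joint's range is limited). The gripper opens to 85 mm and grips with 20 to 120 N. Pads are 22 mm wide; open, the fingers measure 114 mm over their backs; the gripper's body (76 mm by 85 mm) begins 54 mm behind the grasp point. The pads swing forward as they close: fully open they stand 13 mm farther back than shut.
Start: joints at [-1.507, 0.313, 1.498, -0, 1.331, -0.223], TCP at [148.501, -503.566, 231.294] pointing down, gripper open.
Joint ranges: [-2.94, 2.94], [-0.97, 2.17], [0.19, 2.56], [-1.23, 4.37], [0.02, 3.11], [-2.88, 2.88]. Speed limits (rad/s): [2.39, 2.39, 3.01, 3.14, 3.14, 3.14].

## Interface

Orientations are given as a 3x3 rotation matrix whose columns are the frame's x, y, z axes.
In Python, from plant import arm gives the robot as it stands. The module is installed in compiled form; this text tells all that it offers.
- The arm moves only by the tool move_arm, never from a script. Its argument "moves" is a list of rows, each an object with "slide": the shift along the tool's x, y, z each as a share of 100 mm, from -1 to 1, a list of three; "angular": the turn, a rotation vector about the tool's x, y, z each as a share of pi rad, from -1 to 1, a list of three; "jaw": the opening, from 0 (shut) to 1 (fully open). In form: [{"slide": [tx, ty, tz], "angular": [ax, ay, az], "jaw": jaw}, ...]. A call has 1 to 12 rows; each row is the pose to reach, as a shift and turn from the pose commanded when the call began, along the tool's axes at that moment, turning the shorter way round; what a row does not reach only later rows make up. A row lasts 1/8 s, in which the tool goes at most 62.5 mm and 10.7 degrees, less where a joint would pass 70% of its speed; a pose out of reach is approached as far as the arm can. A call with a number of a shift or a turn outside -1 to 1 is refused whole. A call with a gripper value outside its range is refused whole. The fingers move at their own pace and stop on an object; "force" is the grip in N (left out, the last holds). Time passes only in rows, so rows that repeat a pose let the fingers close. It gives the time, the measured TCP pose, the force, the opening and the grip force at its end, in the units of the state.
- arm.state(): the state, without advancing time (a new reading comes with each control period).
- arm.get_image(name): name is "side" or "top" or "wrist"; returns the picture (400x640x3 uint8, red, green, blue); there is no depth.
- arm.calibration(name): a dict with "K" (3x3 intrinsics, pixels), "R" (3x3) and "t" (3): a world point X has camera coordinates R X + t; the wrist camera has in their place "tool_from_camera" (4x4, takes a point from camera to tool coordinates, whose origin is the TCP and whose axes are the flange's). Camera axes: x right, y down, z forward; pixel columns grow to the right and rows downward; lengths in mm; the calibration is good to about 2 mm. A picture is of the moment at which its call begins: read the wrist's pose just before it. calibration takes no time and is no camera call.
- arm.hand_in(): hands the job in; it is judged then, once.
The state is a dict: "clock": time; "joint_pos": joint angles; "qvel": joint speeds; "joint_efforts": joint torques, N m; "eef_pos": TCP position; "tcp_rot": TCP orientation; "wrist_force": force on the tool from outside, world axes, zero at the start; "moment": the same for the moment, N m; "gripper_width": finger opening in mm; "gripper_force": force on a finger pad.
Only numpy, scipy, OpenCV 4.12 (cv2) and the standard library are available. Lean on these libraries where they do the work, as an engineer would, in place of code of your own. Each camera call takes 0.05 s, during which the arm holds its last target. There are 200 camera calls.

## Working session

There is one attempt and no reset: what is moved stays moved. The work goes in short steps, Python scripts to look and compute and a tool call to move; the robot and the scene stay as the last step left them, time stands still between calls to the robot, and variables do not carry over. Pictures are saved under pics/ and viewed, at most 10 in all, crops included, and the job is handed in when it is done.

Besides the shell and the picture viewer there is one more tool, called after "Emit:" as name(argument=value, ...) on one line, values as JSON. move_arm: Moves the arm, as the interface text tells. Its arguments: {"type":"object","properties":{"moves":{"type":"array","items":{"type":"object","properties":{"slide":{"type":"array","items":{"type":"number"}},"angular":{"type":"array","items":{"type":"number"}},"jaw":{"type":"number"}}}},"force":{"type":"number"}},"required":["moves"]}

```bash
mkdir -p pics
python3 - <<'E'
from plant import arm
import cv2,numpy as np
s=arm.state();print(s['clock'],s['eef_pos'],s['tcp_rot'])
for n in('top','side'):
    cv2.imwrite(f'pics/{n}0.png',arm.get_image(n)[:,:,::-1]);c=arm.calibration(n);print(n,c['K'],c['R'],c['t'])
print(arm.calibration('wrist'))
E
```

```text
0.0 [ 148.47820291 -503.29806953  230.71226253] [[ 9.59154548e-01  2.82882561e-01 -1.03733715e-04]
 [ 2.82882440e-01 -9.59153644e-01  1.34600738e-03]
 [ 2.81265445e-04 -1.32037355e-03 -9.99999089e-01]]
top [[361.26587963   0.         323.73474804]
 [  0.         361.26587963 197.4293611 ]
 [  0.           0.           1.        ]] [[ 0.00783935 -0.99984274  0.01590692]
 [-0.99724397 -0.00899063 -0.07364531]
 [ 0.07377674 -0.01528575 -0.99715763]] [ -33.58802305  557.47956377 1040.33041698]
side [[395.73414042   0.         315.2344801 ]
 [  0.         395.73414042 204.19310255]
 [  0.           0.           1.        ]] [[ 0.99415219 -0.10723185  0.01275745]
 [-0.05569572 -0.61036389 -0.79016069]
 [ 0.09251708  0.78482944 -0.61276695]] [-568.98008882   99.71455537 1416.18194107]
{'K': array([[314.3000587 ,   0.        , 321.75808387],
       [  0.        , 314.3000587 , 202.86809156],
       [  0.        ,   0.        ,   1.        ]]), 'tool_from_camera': array([[ 4.15403569e-04, -9.64765223e-01, -2.63111938e-01,
         6.84195005e+01],
       [ 9.99999914e-01,  4.03933945e-04,  9.76850792e-05,
        -4.33856719e-01],
       [ 1.20366757e-05, -2.63111956e-01,  9.64765308e-01,
        -1.43094393e+02],
       [ 0.00000000e+00,  0.00000000e+00,  0.00000000e+00,
         1.00000000e+00]])}
```

View pics/top0.png

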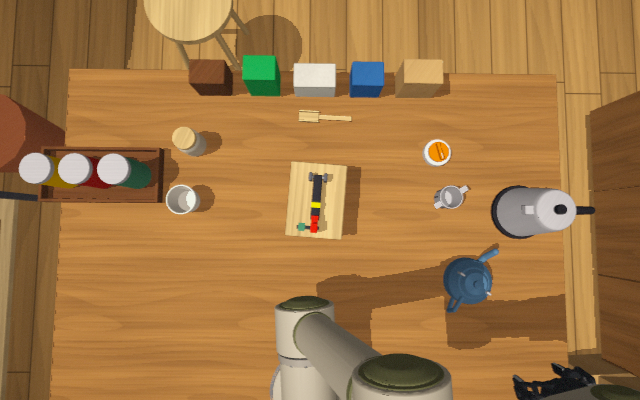

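View pics/side0.png

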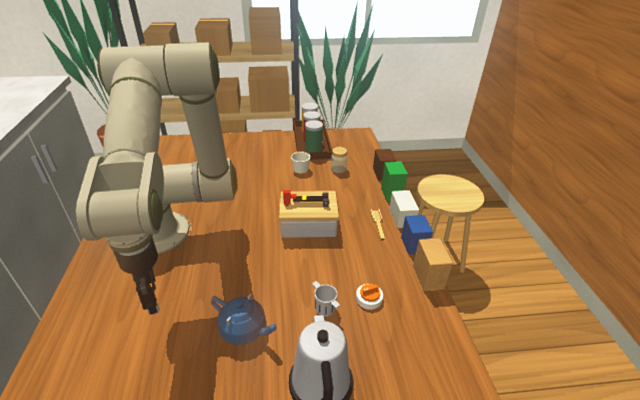

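The caddy is at about (317,200) in the top view and (308,212) in the side view, with the green mark on the left (+y). I'll enlarge both.

Run:
```python
import cv2,numpy as np
a=cv2.imread('pics/top0.png')[155:245,275:360];b=cv2.imread('pics/side0.png')[180:245,270:350]
a=cv2.resize(a,None,fx=6,fy=6,interpolation=2);b=cv2.resize(b,None,fx=3.2,fy=3.2,interpolation=2)
c=np.zeros((540,800,3),np.uint8);c[:540,:510]=a;c[:b.shape[0],520:520+b.shape[1]]=b
cv2.imwrite('pics/crop.png',c)
```

```text
(no output)
```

View pics/crop.png

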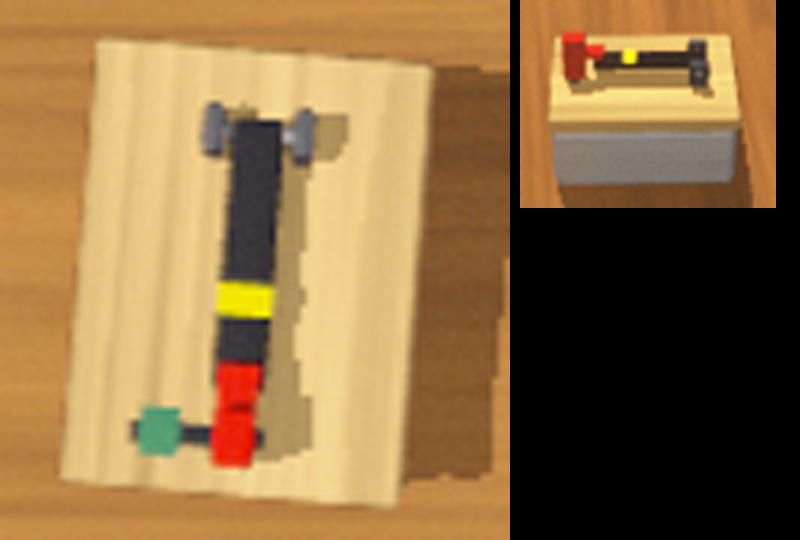

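```bash
cat > h.py <<'E'
import numpy as np
from plant import arm
from scipy.optimize import least_squares
from scipy.spatial.transform import Rotation as Ro
def proj(n,X):
    c=arm.calibration(n);p=(np.asarray(c['R'])@np.asarray(X,float).T).T+np.asarray(c['t']);p=p@np.asarray(c['K']).T;return p[:,:2]/p[:,2:]
def w(p,L): # p=x,y,z,yaw
    return Ro.from_euler('z',p[3]).apply(np.asarray(L,float))+p[:3]
E
python3 - <<'E'
from h import *
LT=[(102,77,100),(102,-77,100),(-102,-77,100),(-102,77,100),(22.5-37.5,0,126),(-75.5,0,153)]
T=np.array([(97,39),(433,66),(398,506),(62,480),(245,300),(233,449)])/6+[275,155]-.4
LS=[(-102,77,100),(102,77,100),(102,-77,100),(-102,-77,100)]
S=(np.array([(555,37),(727,37),(739,122),(548,122)])-[520,0])/3.2+[270,180]-.35
for use in (('t',),('s',),('t','s')):
    def f(p):
        r=[]
        if 't' in use:r.append((proj('top',w(p,LT[:4]))-T[:4]).ravel())
        if 's' in use:r.append((proj('side',w(p,LS))-S).ravel())
        r.append([(p[2])/ (100 if len(use)==2 else .1)])
        return np.concatenate(r)
    o=least_squares(f,[550,0,0,-.08],x_scale=[10,10,10,.1]);print(use,o.x.round(3),o.fun.round(2))
p=o.x
print(proj('top',w(p,LT)).round(1),T.round(1))
E
```

```text
('t',) [ 5.45353e+02 -6.44300e+00 -1.00000e-03 -7.00000e-02] [ 0.   -0.66  0.11 -0.68  0.44  0.69 -0.55  0.6  -0.01]
('s',) [ 5.43615e+02 -1.36470e+01 -1.00000e-03 -8.10000e-02] [-0.72 -0.05  1.01 -0.33  0.29 -0.16 -0.55  0.26 -0.01]
('t', 's') [ 5.45236e+02 -6.18600e+00 -6.59400e+00 -7.30000e-02] [ 0.21 -0.27 -0.07 -0.16  0.07  0.71 -0.53  0.48 -0.46  0.33  0.88 -0.22
  0.5  -0.26  0.12  0.49 -0.07]
[[291.  160.8]
 [346.7 165.4]
 [341.  239.6]
 [284.4 235.1]
 [315.3 204.9]
 [313.3 227.8]] [[290.8 161.1]
 [346.8 165.6]
 [340.9 238.9]
 [284.9 234.6]
 [315.4 204.6]
 [313.4 229.4]]
```

Caddy is at about (545, -7, 0) with yaw -0.072 rad, which puts the tab grip near (470, -2, 140). I'll move over the tab and look with the wrist camera.

Emit:
move_arm(moves=[{"slide": [0.97,-0.84,0],"angular": [0,0,0.114],"jaw": 1},{"slide": [0.97,-0.84,0],"angular": [0,0,0.114],"jaw": 1},{"slide": [0.97,-0.84,0],"angular": [0,0,0.114],"jaw": 1}])

```text
clock: 0.48
eef_pos: [219.2, -393.0, 231.4]
tcp_rot: [[0.998, -0.07, 0.0], [-0.07, -0.998, 0.0], [0.0, -0.0, -1.0]]
wrist_force: [-0.5, -0.5, 0.1]
gripper_width: 85.6
gripper_force: 0.0
```

```bash
cat >> h.py <<'E'
def to(X,yaw=None,tilt=0):
    s=arm.state();R=np.asarray(s['tcp_rot']);print(round(s['clock'],2),np.round(s['eef_pos'],1),'yaw',round(np.arctan2(R[1,0],R[0,0]),4),'F',np.round(s['wrist_force'],1),'w',round(s['gripper_width'],1),'gf',round(s['gripper_force'],1))
    print('slide',np.round(R.T@(np.asarray(X)-s['eef_pos'])/100,3))
    if yaw is not None:
        G=Ro.from_euler('z',yaw).as_matrix()@np.diag([1,-1,-1.]);print('ang',np.round(Ro.from_matrix(R.T@G).as_rotvec()/np.pi,4))
E
python3 -c "
from h import *
to((440,0,270),-.072)"
```

```text
0.47 [ 219.2 -393.   231.4] yaw -0.0698 F [-0.5 -0.5  0.1] w 85.6 gf 0.0
slide [ 1.928 -4.075 -0.383]
ang [-0.0002 -0.0001  0.0007]
```

Emit:
move_arm(moves=[{"slide": [0.5,-1,-0.1],"angular": [0,0,0],"jaw": 1},{"slide": [0.5,-1,-0.1],"angular": [0,0,0],"jaw": 1}])

```text
clock: 0.72
eef_pos: [275.1, -298.5, 241.3]
tcp_rot: [[0.997, -0.071, -0.0], [-0.071, -0.997, 0.0], [-0.0, -0.0, -1.0]]
wrist_force: [0.7, 0.3, 0.5]
gripper_width: 85.4
gripper_force: 0.0
```

Emit:
move_arm(moves=[{"slide": [0.5,-1,-0.1],"angular": [0,0,0],"jaw": 1},{"slide": [0.5,-1,-0.1],"angular": [0,0,0],"jaw": 1}])

```text
clock: 0.98
eef_pos: [332.4, -202.1, 251.5]
tcp_rot: [[0.998, -0.07, 0.0], [-0.07, -0.998, -0.0], [0.0, 0.0, -1.0]]
wrist_force: [-0.1, -0.4, 0.3]
gripper_width: 85.4
gripper_force: 0.0
```

Emit:
move_arm(moves=[{"slide": [0.5,-1,-0.1],"angular": [0,0,0],"jaw": 1},{"slide": [0.5,-1,-0.1],"angular": [0,0,0],"jaw": 1}])

```text
clock: 1.23
eef_pos: [389.7, -105.8, 261.6]
tcp_rot: [[0.998, -0.07, 0.0], [-0.07, -0.998, -0.0], [0.0, 0.0, -1.0]]
wrist_force: [1.2, -0.9, 0.4]
gripper_width: 85.3
gripper_force: 0.0
```

Emit:
move_arm(moves=[{"slide": [0.4,-1,-0.1],"angular": [0,0,0],"jaw": 1},{"slide": [0.4,-1,-0.1],"angular": [0,0,0],"jaw": 1},{"slide": [0.4,-1,-0.1],"angular": [0,0,0],"jaw": 1},{"slide": [0.4,-1,-0.1],"angular": [0,0,0],"jaw": 1}])

```text
clock: 1.72
eef_pos: [435.8, -10.9, 271.0]
tcp_rot: [[0.997, -0.071, -0.001], [-0.071, -0.997, -0.0], [-0.001, 0.0, -1.0]]
wrist_force: [-0.5, -0.4, -0.4]
gripper_width: 85.1
gripper_force: 0.0
```

Run:
```python
from h import *
import cv2
to((470,-1,200),-.072)
s=arm.state();im=arm.get_image('wrist')
np.savez('w1.npz',p=s['eef_pos'],R=s['tcp_rot'])
cv2.imwrite('pics/w1.png',im[:,:,::-1])
```

```text
1.73 [435.8 -10.9 271. ] yaw -0.071 F [-0.5 -0.4 -0.4] w 85.1 gf 0.0
slide [ 0.335 -0.123  0.709]
ang [0.0001 0.0002 0.0003]
```

View pics/w1.png

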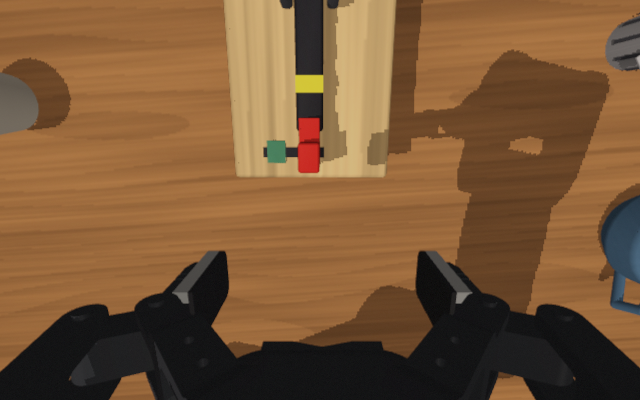

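```bash
cat >> h.py <<'E'
def wproj(X,p,R):
    c=arm.calibration('wrist');T=np.asarray(c['tool_from_camera']);t=(np.asarray(X)-p)@R
    q=(t-T[:3,3])@T[:3,:3]@np.asarray(c['K']).T;return q[:,:2]/q[:,2:]
E
python3 - <<'E'
from h import *
d=np.load('w1.npz');p,R=d['p'],d['R']
L=[(-102,77,100),(-102,-77,100),(-15,0,126)]
I=np.array([(236,177),(387,177),(309.5,84)])
def f(q):
    q=[q[0],q[1],0,q[2]]
    return (wproj(w(q,L),p,R)-I).ravel()
o=least_squares(f,[545,-7,-.072],x_scale=[10,10,.1]);print(o.x,o.fun.round(1))
q=[o.x[0],o.x[1],0,o.x[2]]
F=[(-75.5+a,b,153) for a in(-12.5,12.5) for b in(-9,9)]+[(-102+204,77,100),(102,-77,100),(-55,12,126),(-55,-12,126)]
print(wproj(w(q,F),p,R).round(1))
print('tabgrip',w(q,[(-75.5,0,140)]),'lever',w(q,[(-15,0,120)]),'hinge',w(q,[(60,0,120)]))
E
python3 -c "
import cv2
a=cv2.imread('pics/w1.png')[60:185,215:410];cv2.imwrite('pics/w1c.png',cv2.resize(a,None,fx=4,fy=4,interpolation=2))"
```

```text
[ 5.47410710e+02 -7.22197889e+00 -6.98893793e-02] [-0.5  0.5  0.4  0.4  0.1 -0.6]
[[320.1 172.7]
 [298.6 172.7]
 [320.  142.5]
 [298.  142.5]
 [217.8 -61.3]
 [400.6 -61.5]
 [296.6 131. ]
 [323.5 131. ]]
tabgrip [[472.09502544  -1.94962536 140.        ]] lever [[532.44732868  -6.17449144 120.        ]] hinge [[607.26423353 -11.41192872 120.        ]]
```

View pics/w1c.png

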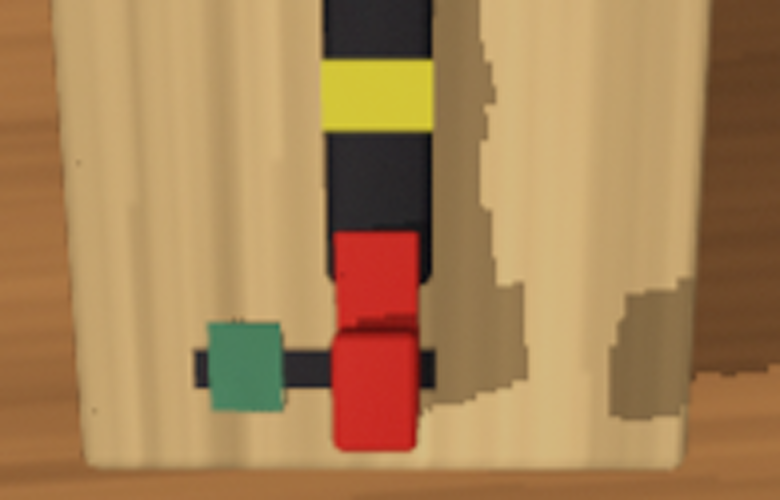

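The fin top spans columns 298–319 and rows 143–172, which matches the model, so the tab value is about 0. Next I'll go above the fin.

```bash
python3 -c "
from h import *
to((472.1,-2,175),-.07);to((472.1,-2,123),-.07)"
```

```text
1.77 [435.7 -11.2 271. ] yaw -0.0721 F [ 0.1 -0.6  0.5] w 85.1 gf 0.0
slide [ 0.357 -0.118  0.96 ]
ang [ 0.0001  0.0002 -0.0007]
1.77 [435.7 -11.2 271. ] yaw -0.0721 F [ 0.1 -0.6  0.5] w 85.1 gf 0.0
slide [ 0.357 -0.118  1.48 ]
ang [ 0.0001  0.0002 -0.0007]
```

Emit:
move_arm(moves=[{"slide": [0.36,-0.115,0.4],"angular": [0,0,0],"jaw": 1},{"slide": [0.36,-0.115,0.9],"angular": [0,0,0],"jaw": 1},{"slide": [0.36,-0.115,0.96],"angular": [0,0,0],"jaw": 1},{"slide": [0.36,-0.115,0.96],"angular": [0,0,0],"jaw": 1}])

```text
clock: 2.28
eef_pos: [472.9, -2.1, 176.6]
tcp_rot: [[0.997, -0.072, 0.001], [-0.072, -0.997, -0.0], [0.001, 0.0, -1.0]]
wrist_force: [-0.5, 0.1, 0.8]
gripper_width: 85.1
gripper_force: 0.0
```

Emit:
move_arm(moves=[{"slide": [0,0,0.26],"angular": [0,0,0],"jaw": 1},{"slide": [0,0,0.5],"angular": [0,0,0],"jaw": 1},{"slide": [0,0,0.52],"angular": [0,0,0],"jaw": 1}])

```text
clock: 2.65
eef_pos: [472.8, -1.6, 124.2]
tcp_rot: [[0.997, -0.072, 0.001], [-0.072, -0.997, -0.0], [0.001, 0.0, -1.0]]
wrist_force: [-0.1, -0.7, 0.1]
gripper_width: 85.3
gripper_force: 0.0
```

Emit:
move_arm(force=20, moves=[{"slide": [0,0,0],"angular": [0,0,0],"jaw": 0},{"slide": [0,0,0],"angular": [0,0,0],"jaw": 0},{"slide": [0,0,0],"angular": [0,0,0],"jaw": 0},{"slide": [0,0,0],"angular": [0,0,0],"jaw": 0},{"slide": [0,0,0],"angular": [0,0,0],"jaw": 0},{"slide": [0,0,0],"angular": [0,0,0],"jaw": 0},{"slide": [0,0,0],"angular": [0,0,0],"jaw": 0},{"slide": [0,0,0],"angular": [0,0,0],"jaw": 0}])

```text
clock: 3.65
eef_pos: [472.7, -1.3, 123.7]
tcp_rot: [[0.997, -0.071, 0.001], [-0.071, -0.997, -0.0], [0.001, 0.0, -1.0]]
wrist_force: [-1.5, -1.1, 5.2]
gripper_width: 17.7
gripper_force: 25.4
```

The fin is gripped at 18 mm. I'll slide it along +y, which is tool -y.

Emit:
move_arm(moves=[{"slide": [0,-0.08,0],"angular": [0,0,0],"jaw": 0},{"slide": [0,-0.16,0],"angular": [0,0,0],"jaw": 0},{"slide": [0,-0.24,0],"angular": [0,0,0],"jaw": 0},{"slide": [0,-0.3,0],"angular": [0,0,0],"jaw": 0},{"slide": [0,-0.34,0],"angular": [0,0,0],"jaw": 0},{"slide": [0,-0.34,0],"angular": [0,0,0],"jaw": 0},{"slide": [0,-0.34,0],"angular": [0,0,0],"jaw": 0}])

```text
clock: 4.53
eef_pos: [475.2, 31.8, 123.7]
tcp_rot: [[0.997, -0.071, 0.0], [-0.071, -0.997, -0.002], [0.001, 0.002, -1.0]]
wrist_force: [-1.5, -6.3, 5.7]
gripper_width: 17.6
gripper_force: 25.4
```

Emit:
move_arm(moves=[{"slide": [0,0,0],"angular": [0,0,0],"jaw": 0.7},{"slide": [0,0,0],"angular": [0,0,0],"jaw": 0.7},{"slide": [0,0,0],"angular": [0,0,0],"jaw": 0.7},{"slide": [0,0,0],"angular": [0,0,0],"jaw": 0.7},{"slide": [0,0,-0.4],"angular": [0,0,0],"jaw": 0.7},{"slide": [0,0,-0.9],"angular": [0,0,0],"jaw": 0.7},{"slide": [-0.4,0,-1],"angular": [0,0,0],"jaw": 0.7},{"slide": [-0.4,0,-1],"angular": [0,0,0],"jaw": 0.7},{"slide": [-0.4,0,-1],"angular": [0,0,0],"jaw": 0.7}])

```text
clock: 5.65
eef_pos: [435.3, 35.5, 223.2]
tcp_rot: [[0.997, -0.071, 0.0], [-0.071, -0.997, 0.0], [0.0, -0.0, -1.0]]
wrist_force: [0.2, -0.3, -0.5]
gripper_width: 59.6
gripper_force: 0.0
```

Run:
```python
from h import *
import cv2
to((532.4,-6.2,175),-.07)
s=arm.state();im=arm.get_image('wrist');p,R=s['eef_pos'],np.asarray(s['tcp_rot'])
q=[547.4,-7.2,0,-.07]
print(wproj(w(q,[(-75.5+a,34+b,153) for a in(-12.5,12.5) for b in(-9,9)]+[(-15,0,126)]),p,R).round(1))
b=wproj(w(q,[(-40,15,126)]),p,R)[0].astype(int);x,y=max(b[0]-80,0),max(b[1]-70,0);print(x,y)
cv2.imwrite('pics/w2.png',cv2.resize(im[y:y+140,x:x+190,::-1],None,fx=4,fy=4,interpolation=2))
```

```text
5.65 [435.3  35.5 223.2] yaw -0.0714 F [ 0.2 -0.3 -0.5] w 59.6 gf 0.0
slide [0.998 0.347 0.482]
ang [-0.     -0.0001 -0.0004]
[[337.4 179.3]
 [311.3 179.3]
 [337.9 142.5]
 [311.  142.5]
 [372.   71. ]]
270 37
```

View pics/w2.png

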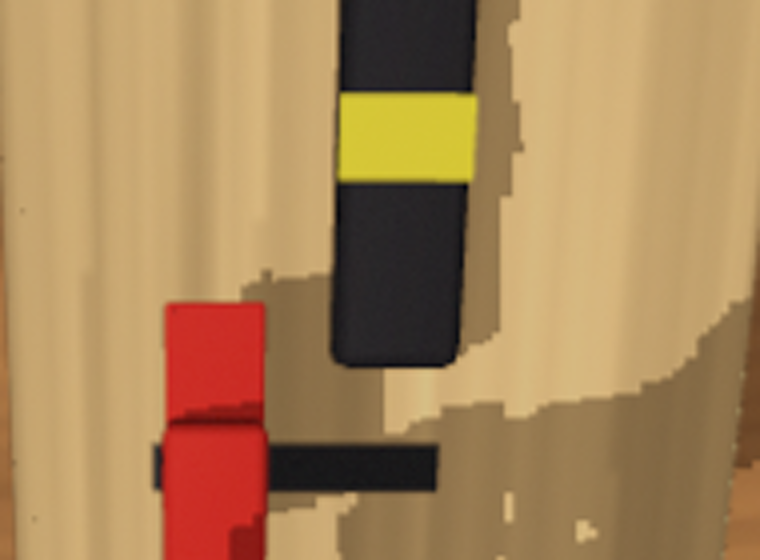

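The tab is on the mark: its fin spans columns 311–337, as predicted for 34 mm, and the lever tip is clear. Now the lever.

Emit:
move_arm(moves=[{"slide": [0.5,0.17,0],"angular": [0,0,0],"jaw": 0.7},{"slide": [0.95,0.34,0],"angular": [0,0,0],"jaw": 0.7},{"slide": [0.995,0.347,0.4],"angular": [0,0,0],"jaw": 0.7},{"slide": [0.995,0.347,0.48],"angular": [0,0,0],"jaw": 0.7},{"slide": [0.995,0.347,0.48],"angular": [0,0,0],"jaw": 0.7}])

```text
clock: 6.32
eef_pos: [531.7, -6.0, 175.4]
tcp_rot: [[0.997, -0.071, -0.001], [-0.071, -0.997, 0.0], [-0.001, -0.0, -1.0]]
wrist_force: [-0.5, -0.1, 0.9]
gripper_width: 59.9
gripper_force: 0.0
```

```bash
python3 -c "
from h import *
to((532.4,-6.2,105),-.07)"
```

```text
6.33 [531.7  -6.  175.4] yaw -0.0711 F [-0.5 -0.1  0.9] w 59.9 gf 0.0
slide [0.008 0.002 0.704]
ang [-0.      0.0003 -0.0003]
```

Emit:
move_arm(moves=[{"slide": [0.01,0,0.35],"angular": [0,0,0],"jaw": 0.7},{"slide": [0.01,0,0.6],"angular": [0,0,0],"jaw": 0.7},{"slide": [0.01,0,0.7],"angular": [0,0,0],"jaw": 0.7},{"slide": [0.01,0,0.7],"angular": [0,0,0],"jaw": 0.7}])

```text
clock: 6.82
eef_pos: [533.1, -6.2, 106.1]
tcp_rot: [[0.997, -0.071, 0.001], [-0.071, -0.997, -0.0], [0.001, 0.0, -1.0]]
wrist_force: [0.1, 0.4, -0.3]
gripper_width: 59.9
gripper_force: 0.0
```

Emit:
move_arm(force=20, moves=[{"slide": [0,0,0],"angular": [0,0,0],"jaw": 0.1},{"slide": [0,0,0],"angular": [0,0,0],"jaw": 0.1},{"slide": [0,0,0],"angular": [0,0,0],"jaw": 0.1},{"slide": [0,0,0],"angular": [0,0,0],"jaw": 0.1},{"slide": [0,0,0],"angular": [0,0,0],"jaw": 0.1},{"slide": [0,0,0],"angular": [0,0,0],"jaw": 0.1}])

```text
clock: 7.58
eef_pos: [533.2, -6.7, 106.2]
tcp_rot: [[0.997, -0.071, 0.001], [-0.071, -0.997, -0.001], [0.001, 0.001, -1.0]]
wrist_force: [-2.2, -2.7, 5.9]
gripper_width: 23.5
gripper_force: 25.4
```

Emit:
move_arm(moves=[{"slide": [0.003,0,-0.065],"angular": [0,0,0],"jaw": 0.1},{"slide": [0.011,0,-0.129],"angular": [0,0,0],"jaw": 0.1},{"slide": [0.025,0,-0.193],"angular": [0,0,0],"jaw": 0.1},{"slide": [0.045,0,-0.255],"angular": [0,0,0],"jaw": 0.1},{"slide": [0.07,0,-0.315],"angular": [0,0,0],"jaw": 0.1},{"slide": [0.1,0,-0.373],"angular": [0,0,0],"jaw": 0.1},{"slide": [0.1,0,-0.373],"angular": [0,0,0],"jaw": 0.1}])

```text
clock: 8.45
eef_pos: [542.7, -7.3, 142.8]
tcp_rot: [[0.997, -0.071, -0.001], [-0.071, -0.997, -0.001], [-0.0, 0.001, -1.0]]
wrist_force: [-0.2, -5.8, -1.6]
gripper_width: 23.6
gripper_force: 23.5
```

Emit:
move_arm(moves=[{"slide": [0.035,0,-0.054],"angular": [0,0,0],"jaw": 0.1},{"slide": [0.074,0,-0.106],"angular": [0,0,0],"jaw": 0.1},{"slide": [0.118,0,-0.154],"angular": [0,0,0],"jaw": 0.1},{"slide": [0.166,0,-0.198],"angular": [0,0,0],"jaw": 0.1},{"slide": [0.218,0,-0.237],"angular": [0,0,0],"jaw": 0.1},{"slide": [0.272,0,-0.272],"angular": [0,0,0],"jaw": 0.1},{"slide": [0.33,0,-0.302],"angular": [0,0,0],"jaw": 0.1},{"slide": [0.39,0,-0.327],"angular": [0,0,0],"jaw": 0.1},{"slide": [0.452,0,-0.347],"angular": [0,0,0],"jaw": 0.1},{"slide": [0.516,0,-0.361],"angular": [0,0,0],"jaw": 0.1},{"slide": [0.58,0,-0.369],"angular": [0,0,0],"jaw": 0.1},{"slide": [0.645,0,-0.372],"angular": [0,0,0],"jaw": 0.1}])

```text
clock: 9.95
eef_pos: [606.1, -11.9, 179.6]
tcp_rot: [[0.997, -0.071, -0.004], [-0.071, -0.997, -0.001], [-0.004, 0.001, -1.0]]
wrist_force: [-4.3, -5.2, 0.0]
gripper_width: 23.3
gripper_force: 22.9
```

Run:
```python
from h import *
import cv2
to((607.3,-11.4,180),-.07)
im=arm.get_image('side')
cv2.imwrite('pics/s2.png',cv2.resize(im[130:250,250:400,::-1],None,fx=5,fy=5,interpolation=2))
```

```text
9.95 [606.1 -11.9 179.6] yaw -0.0713 F [-4.3 -5.2  0. ] w 23.3 gf 22.9
slide [ 0.012 -0.006 -0.004]
ang [ 0.0003  0.0012 -0.0004]
```

View pics/s2.png

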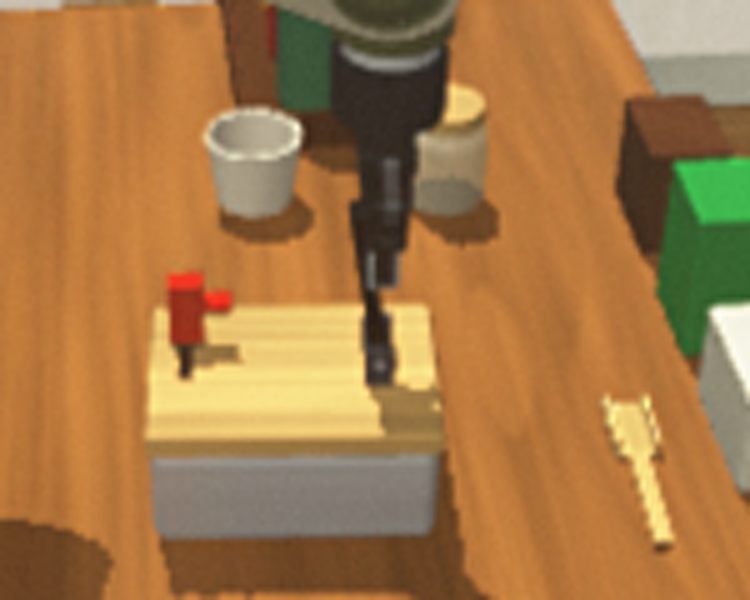

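The lever is about upright, with its foot at (378,370) in the crop, and the tab is still on the mark. I'll nudge it, release, and withdraw straight up.

Emit:
move_arm(moves=[{"slide": [0.02,0,0],"angular": [0,0,0],"jaw": 0.1},{"slide": [0.02,0,0],"angular": [0,0,0],"jaw": 0.1},{"slide": [0.02,0,0],"angular": [0,0,0],"jaw": 0.1}])

```text
clock: 10.38
eef_pos: [608.2, -12.1, 179.6]
tcp_rot: [[0.997, -0.071, -0.003], [-0.071, -0.997, -0.001], [-0.003, 0.001, -1.0]]
wrist_force: [-4.0, -4.5, -1.1]
gripper_width: 23.3
gripper_force: 23.0
```

Emit:
move_arm(moves=[{"slide": [0,0,0],"angular": [0,0,0],"jaw": 0.7},{"slide": [0,0,0],"angular": [0,0,0],"jaw": 0.7},{"slide": [0,0,0],"angular": [0,0,0],"jaw": 0.7},{"slide": [0,0,0],"angular": [0,0,0],"jaw": 0.7},{"slide": [0,0,-0.4],"angular": [0,0,0],"jaw": 0.7},{"slide": [0,0,-0.9],"angular": [0,0,0],"jaw": 0.7},{"slide": [0,0,-1],"angular": [0,0,0],"jaw": 0.7},{"slide": [0,0,-1],"angular": [0,0,0],"jaw": 0.7}])

```text
clock: 11.38
eef_pos: [609.2, -11.6, 279.7]
tcp_rot: [[0.997, -0.071, 0.0], [-0.071, -0.997, 0.0], [0.0, -0.0, -1.0]]
wrist_force: [0.1, 0.1, -0.4]
gripper_width: 59.9
gripper_force: 0.0
```

Emit:
move_arm(moves=[{"slide": [-0.5,0,-0.2],"angular": [0,0,0],"jaw": 0.7},{"slide": [-1,0,-0.2],"angular": [0,0,0],"jaw": 0.7},{"slide": [-1,0,-0.2],"angular": [0,0,0],"jaw": 0.7}])

```text
clock: 11.75
eef_pos: [506.6, -3.9, 298.5]
tcp_rot: [[0.997, -0.071, -0.003], [-0.071, -0.997, 0.001], [-0.003, -0.001, -1.0]]
wrist_force: [0.4, -1.0, -0.6]
gripper_width: 60.0
gripper_force: 0.0
```

Run:
```python
from h import *
import cv2
to((607.3,-11.4,180),-.07)
s=arm.state();im=arm.get_image('side');im2=arm.get_image('wrist')
q=[547.4,-7.2,0,-.07]
print(wproj(w(q,[(60,0,235),(54,12,235),(54,-12,235),(66,12,235),(66,-12,235),(54,12,160),(54,-12,160)]),s['eef_pos'],np.asarray(s['tcp_rot'])).round(1))
print(proj('side',w(q,[(60,0,235),(60,0,120)])))
a=cv2.resize(im[130:250,265:365,::-1],None,fx=4,fy=4,interpolation=2)
b=cv2.resize(im2[:300,200:460,::-1],None,fx=1.5,fy=1.5,interpolation=2)
c=np.zeros((480,790,3),np.uint8);c[:,:400]=a;c[:450,400:790]=b
cv2.imwrite('pics/f.png',c)
```

```text
11.75 [506.6  -3.9 298.5] yaw -0.0713 F [ 0.4 -1.  -0.6] w 60.0 gf 0.0
slide [1.013 0.004 1.182]
ang [-0.0002  0.0011 -0.0004]
[[324.1  60.8]
 [304.5  71.4]
 [343.8  71.4]
 [304.1  49.9]
 [344.1  49.9]
 [309.2  83.6]
 [337.8  83.6]]
[[326.91436494 170.3493598 ]
 [325.90446652 197.93769751]]
```

View pics/f.png

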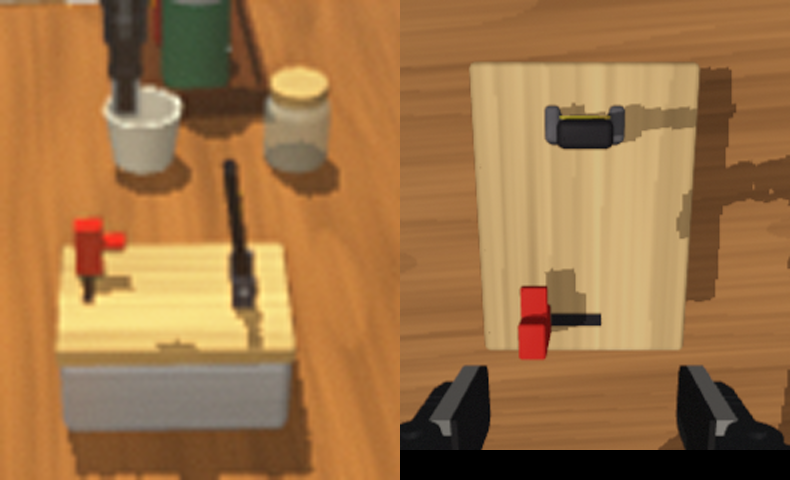

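The lever stayed put but leans towards the tab: the tip is at side pixel (322.5,170.5) against (326.9,170.3) if upright. I'll work out the angle.

Run:
```python
from h import *
s=arm.state();q=[547.4,-7.2,0,-.07]
for d in (78,80,82,84,86,88,90):
    t=np.radians(d);u=np.array([-np.cos(t),0,np.sin(t)]);n=np.array([np.sin(t),0,np.cos(t)]);h=np.array([60,0,120])
    tip=h+115*u
    P=[tip-6*n,tip+6*n]  # lower face, upper(stripe) face
    print(d,wproj(w(q,P),s['eef_pos'],np.asarray(s['tcp_rot'])).round(1)[:,1],proj('side',w(q,[tip]))[0].round(1))
to(w(q,[(38,0,190)])[0])
```

```text
78 [116.6  97.3] [319.7 171.1]
80 [110.3  90.5] [320.9 170.8]
82 [103.8  83.6] [322.1 170.7]
84 [97.2 76.6] [323.3 170.5]
86 [90.4 69.6] [324.5 170.4]
88 [83.5 62.5] [325.7 170.4]
90 [76.5 55.3] [326.9 170.3]
11.85 [509.3  -4.6 299. ] yaw -0.0715 F [1.2 0.2 0.8] w 59.7 gf 0.0
slide [ 7.630e-01 -1.000e-03  1.089e+00]
```

The lever is at about 82.5°, so it needs roughly 7.5° more. I'll shut the fingers, come down on the robot side of the lever, and push it gently.

Emit:
move_arm(moves=[{"slide": [0.5,0,0],"angular": [0,0,0],"jaw": 0},{"slide": [0.53,0,0],"angular": [0,0,0],"jaw": 0},{"slide": [0.53,0,0],"angular": [0,0,0],"jaw": 0},{"slide": [0.53,0,0],"angular": [0,0,0],"jaw": 0},{"slide": [0.53,0,0],"angular": [0,0,0],"jaw": 0},{"slide": [0.53,0,0.4],"angular": [0,0,0],"jaw": 0},{"slide": [0.53,0,0.8],"angular": [0,0,0],"jaw": 0},{"slide": [0.53,0,1],"angular": [0,0,0],"jaw": 0},{"slide": [0.53,0,1],"angular": [0,0,0],"jaw": 0}])

```text
clock: 12.98
eef_pos: [561.6, -8.2, 199.1]
tcp_rot: [[0.997, -0.071, -0.002], [-0.071, -0.997, 0.0], [-0.002, -0.0, -1.0]]
wrist_force: [-0.2, -0.0, -0.0]
gripper_width: -0.2
gripper_force: 0.0
```

Emit:
move_arm(moves=[{"slide": [0,0,0.19],"angular": [0,0,0],"jaw": 0},{"slide": [0,0,0.19],"angular": [0,0,0],"jaw": 0},{"slide": [0.05,0,0.19],"angular": [0,0,0],"jaw": 0},{"slide": [0.1,0,0.19],"angular": [0,0,0],"jaw": 0}])

```text
clock: 13.48
eef_pos: [573.0, -9.1, 181.9]
tcp_rot: [[0.997, -0.071, 0.002], [-0.071, -0.997, -0.0], [0.002, 0.0, -1.0]]
wrist_force: [-1.1, 0.0, -0.2]
gripper_width: -0.0
gripper_force: 0.0
```

Emit:
move_arm(moves=[{"slide": [0.03,0,0],"angular": [0,0,0],"jaw": 0},{"slide": [0.06,0,0],"angular": [0,0,0],"jaw": 0},{"slide": [0.09,0,0],"angular": [0,0,0],"jaw": 0},{"slide": [0.12,0,0],"angular": [0,0,0],"jaw": 0},{"slide": [0.15,0,0],"angular": [0,0,0],"jaw": 0},{"slide": [0.15,0,0],"angular": [0,0,0],"jaw": 0},{"slide": [0.15,0,0],"angular": [0,0,0],"jaw": 0}])

```text
clock: 14.35
eef_pos: [587.2, -10.1, 180.8]
tcp_rot: [[0.997, -0.071, 0.0], [-0.071, -0.997, -0.0], [0.0, -0.0, -1.0]]
wrist_force: [0.7, -0.4, 0.5]
gripper_width: 0.0
gripper_force: 0.0
```

Run:
```python
from h import *
import cv2
q=[547.4,-7.2,0,-.07]
to(w(q,[(43,0,180)])[0],-.07)
im=arm.get_image('side');im2=arm.get_image('wrist')
a=cv2.resize(im[130:250,265:365,::-1],None,fx=4,fy=4,interpolation=2)
b=cv2.resize(im2[:300,200:460,::-1],None,fx=1.5,fy=1.5,interpolation=2)
c=np.zeros((480,790,3),np.uint8);c[:,:400]=a;c[:450,400:790]=b
cv2.imwrite('pics/f2.png',c)
s=arm.state()
for d in (84,86,88,90,92):
    t=np.radians(d);u=np.array([-np.cos(t),0,np.sin(t)]);n=np.array([np.sin(t),0,np.cos(t)]);tip=np.array([60,0,120])+115*u
    print(d,wproj(w(q,[tip-6*n,tip+6*n]),s['eef_pos'],np.asarray(s['tcp_rot'])).round(1)[:,1],proj('side',w(q,[tip]))[0].round(1))
```

```text
14.35 [587.2 -10.1 180.8] yaw -0.0714 F [ 0.7 -0.4  0.5] w 0.0 gf 0.0
slide [ 0.031 -0.001  0.008]
ang [-0.     -0.     -0.0004]
84 [323.2 293.3] [323.3 170.5]
86 [313.8 282.2] [324.5 170.4]
88 [303.7 270.6] [325.7 170.4]
90 [293.1 258.5] [326.9 170.3]
92 [282.  246.1] [328.1 170.4]
```

View pics/f2.png

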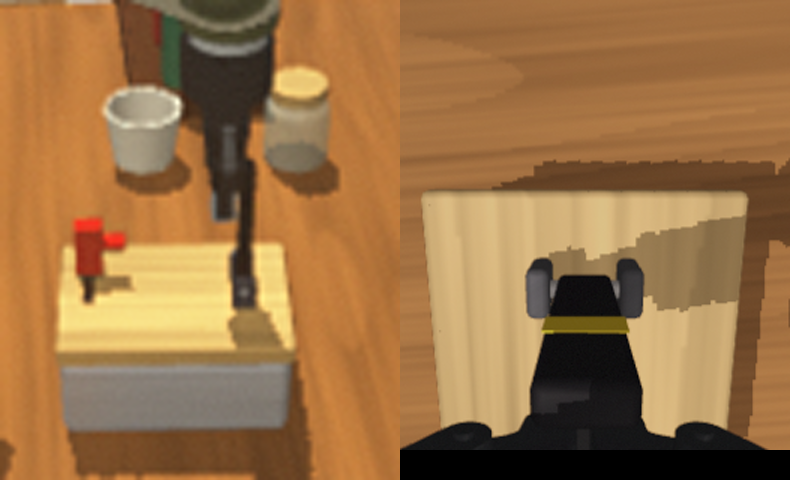

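Both views now put the lever at about 90°: the tip is at side pixel (327,170.5), and its far edge is at wrist row 257. I'll retract and check it once more.

Emit:
move_arm(moves=[{"slide": [-0.15,0,0],"angular": [0,0,0],"jaw": 0},{"slide": [-0.3,0,0],"angular": [0,0,0],"jaw": 0},{"slide": [-0.5,0,-0.4],"angular": [0,0,0],"jaw": 0},{"slide": [-0.9,0,-0.8],"angular": [0,0,0],"jaw": 0},{"slide": [-1,0,-1],"angular": [0,0,0],"jaw": 0},{"slide": [-1,0,-1],"angular": [0,0,0],"jaw": 0},{"slide": [-1,0,-1],"angular": [0,0,0],"jaw": 0}])

```text
clock: 15.32
eef_pos: [487.5, -3.0, 279.6]
tcp_rot: [[0.997, -0.071, -0.002], [-0.071, -0.997, 0.0], [-0.002, -0.0, -1.0]]
wrist_force: [0.6, -0.1, -0.4]
gripper_width: -0.3
gripper_force: 0.0
```

Run:
```python
from h import *
import cv2
q=[547.4,-7.2,0,-.07]
to((0,0,0))
s=arm.state();im2=arm.get_image('wrist')
cv2.imwrite('pics/f3.png',cv2.resize(im2[:260,200:460,::-1],None,fx=2,fy=2,interpolation=2))
for d in (86,88,90,92,94):
    t=np.radians(d);u=np.array([-np.cos(t),0,np.sin(t)]);n=np.array([np.sin(t),0,np.cos(t)]);tip=np.array([60,0,120])+115*u
    print(d,wproj(w(q,[tip-6*n,tip+6*n]),s['eef_pos'],np.asarray(s['tcp_rot'])).round(1)[:,1]*2)
print(2*wproj(w(q,[(-88,43,153),(-88,25,153)]),s['eef_pos'],np.asarray(s['tcp_rot']))-[400,0])
```

```text
15.32 [487.5  -3.  279.6] yaw -0.0714 F [ 0.6 -0.1 -0.4] w -0.3 gf 0.0
slide [-4.861  0.319  2.804]
86 [90.4 40.4]
88 [73.8 23.4]
90 [57.   6.4]
92 [ 40.2 -10.4]
94 [ 23.2 -27.4]
[[151.32822163 453.31353474]
 [190.95243547 453.27898423]]
```

View pics/f3.png

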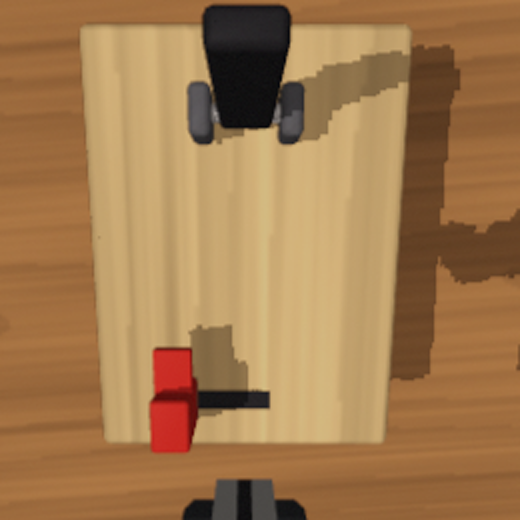

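The lever's end face spans rows 5–55 (6–57 predicted at 90°), so it is upright. The tab's columns, 150–192, match the 34 mm stop. Handing in.

```bash
python3 -c "
from plant import arm
print(arm.hand_in())"
```

```text
the job is handed in; nothing more can be done
None
```

The tea caddy is unlocked and the job is handed in: the red tab sits on the green mark, the lever stands upright at about 90° after one corrective push, and nothing else was touched.

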